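Tip the sleeves out of the pivot scoop into the catch tray

ROBOT

A 6-joint arm with a two-finger parallel gripper is mounted at the origin on a cart in front of the work surface, level with it; the furniture and walls round the work are solid. World frame = base frame: x ahead of the robot, y to its left, z up, the work surface at z = 0. Lengths are in m, angles in rad, forces in N, time in s.
With the tool pointing down it reaches from about 0.225 to 0.875 m from the base axis. Payload 3.4 kg.
Tool frame: the origin (TCP) lies between the finger pads; the fingertips stand 22 mm ahead of it and the grasp point (between the pads) lies 3 mm ahead of it; z points along the fingers, y is the line along which they close (so a half turn about z gives the same grasp; the last joint's range is limited). The gripper opens to 85 mm and grips with 20 to 120 N. Pads are 22 mm wide; open, the fingers measure 114 mm over their backs; the gripper's body (76 mm by 85 mm) begins 54 mm behind the grasp point. The pads swing forward as they close: fully open they stand 13 mm farther back than shut.
Start: joints at [1.182, 0.276, 1.505, -0, 1.361, -0.121], TCP at [0.152, 0.555, 0.226] pointing down, gripper open.
Joint ranges: [-2.89, 2.89], [-0.75, 2.08], [0.22, 2.7], [-1.18, 4.32], [0.11, 2.71], [-2.7, 2.7]. Speed limits (rad/s): [2.57, 2.57, 3.14, 3.14, 3.14, 3.14].

INTERFACE

Orientations are given as a unit quaternion [w, x, y, z].
In Python, from rig import monitor, imaging, ticket gives the robot as it stands. The module is installed in compiled form; this text tells all that it offers.
- The arm moves only by the tool servo_tool, never from a script. Its argument "deltas" is a list of rows, each a list of 3 entries, a list of its own where there are three numbers: the turn, a rotation vector about the tool's x, y, z in degrees, then the shift along the tool's x, y, z in m, then the opening in per cent of the stroke, from 0 (shut) to 100 (fully open). A call has exactly 10 rows; each row is the pose to reach, as a shift and turn from the pose commanded when the call began, along the tool's axes at that moment; what a row does not reach only later rows make up. A row lasts 1/8 s, in which the tool goes at most 62.5 mm and 10.7 degrees, less where a joint would pass 70% of its speed; a pose out of reach is approached as far as the arm can. A call with a gripper value outside its range is refused whole. The fingers move at their own pace and stop on an object; "newtons" is the grip in N (left out, the last holds). Time passes only in rows, so rows that repeat a pose let the fingers close, or fill a call up. It gives the time, the measured TCP pose, the force, the opening and the grip force at its end, in the units of the state.
- monitor.sense(): the state, without advancing time (a new reading comes with each control period).
- imaging.snapshot(name): name is "scene" or "top" or "wrist"; returns a dict with "img" (384x512x3 uint8, red, green, blue), "depth" (384x512 float32, m along the optical axis (not along the pixel's ray), 0 where there is no reading), "fx", "fy", "cx", "cy" (pixels), "camera_from_world" (4x4, takes a point from world to camera coordinates). Camera axes: x right, y up, looking along -z (the intrinsics and any distortion apply to the point x, -y, -z); pixel columns grow to the right and rows downward; lengths in m; the calibration is good to about 2 mm. A picture is of the moment at which its call begins.
- ticket.sign_off(): hands the job in; it is judged then, once.
Trained networks look in a picture, given as the dict that the camera call returned (one of the last four; its "shot" number tells which), for a name from the list of things; names that differ only in an ending like _2 or _b are one class to them, and where a whole thing is asked for, a point or a joint stands for the part that bears it (a point fixed in the world has none). Each returns a list of dicts, best first, with "score" (0 to 1); they miss things now and then, are a little off and sometimes report something else, mostly with a low value. They report only what shows in the picture. A call takes as long as a camera call.
- imaging.search_frame(picture, query): "location" ([x, y, z] in m, in world coordinates, good to about 4 mm: the middle of the surface that is visible of it).
The state is a dict: "clock": time; "joints": joint angles; "joint_velocities": joint speeds; "effort": joint torques, N m; "eef_pos": TCP position; "orientation": TCP orientation; "ft_force": force on the tool from outside, world axes, zero at the start; "ft_torque": the same for the moment, N m; "gripper_width": finger opening in m; "gripper_force": force on a finger pad.
Only numpy, scipy, OpenCV 4.12 (cv2) and the standard library are available. Lean on these libraries where they do the work, as an engineer would, in place of code of your own. Each camera call takes 0.05 s, during which the arm holds its last target. There are 200 camera calls.

TASK

Bring the yellow tray by its handle up to the tipping stand so that it sits flat under the scoop's pouring lip, then push the red-gripped lever over to tip the scoop until both sleeves have dropped into the tray. Finally swing the lever back until the scoop is fully home on its rests, leaving the tray with both sleeves in it on the trolley top; do not touch the sleeves with the gripper, and leave everything else where it stands.

Things in the scene. Friction and masses are not known exactly. Their poses are not given: they have to be found in the camera images.
- stand: Grey steel pivot stand, fixed. Origin: on the trolley top, straight below the middle of the pivot axis. x: along the level pivot axis (190 mm up); y: level, the way the scoop pours; z up. Base 175 (x) by 165 (y) mm, 12 mm thick, from y = -15 to -180 mm; two uprights at x = +-76 mm lean forward to the pivot. Nothing below 110 mm height lies in front of y = -15 mm: the tray can come right up.
- scoop (a joint): Tilt of the steel scoop on the pivot, rad: 0 = home, level on its rests (where it starts), 1.6 = end stop, fully tipped. Stiff (0.5 N m): stays where left; takes 4 to 8 N at the grip. 122 mm wide, floor 20 mm below the pivot from y = -62 to 12 mm, walls 75 mm high, front an open chute rising 30 degrees. Tip slowly (about 0.7 rad/s) to the end stop so that both sleeves leave it.
- lever_grip (a point): Middle of the lever's red round grip bar: 20 mm thick, 80 mm long, along the stand's x axis, free all round, at x = -143 mm; the lever arm meets its inner end at x = -97 mm. It turns with the scoop on a 130 mm circle: at joint value q it is at y = 130 sin(q - 0.8), z = 190 + 130 cos(q - 0.8) mm (stand's frame, q - 0.8 in rad). At home it leans away from the pouring side.
- lip (a point): Middle of the scoop's pouring lip; at home at y = 91, z = 215 mm in the stand's frame; fully tipped about y = 25, z = 100 mm. The sleeves slide off it forward (+y) and down: the tray catches them well with its middle 100 mm in front of the pivot axis.
- tray: Yellow open catch tray, 190 mm (x) by 180 mm (y) outside, 60 mm high, walls and floor 5 mm, about 0.5 kg, loose. Origin: centre of its underside; z up. A ledge sticks out 57 mm beyond its +y wall (the side away from the stand), its top level with the rim, and carries the handle.
- tray_handle (a point): Middle of the tray's steel handle: a level round bar 12 mm thick, along the tray's x axis, 90 mm between its posts, at y = +135 mm and 100 mm up in the tray's frame; 34 mm free below it.
- sleeve_long: Beige hollow sleeve, 47 mm across, 85 mm long, about 0.09 kg; starts standing in the scoop beside the other. Origin: centre of one end; z along the sleeve.
- sleeve_short: Beige hollow sleeve, 45 mm across, 75 mm long, about 0.09 kg; starts standing in the scoop. Origin: centre of one end; z along the sleeve.
- long_mid (a point): Middle of the longer sleeve, on its axis.
- short_mid (a point): Middle of the shorter sleeve, on its axis.
- seal_carton: Bystander to be left alone: small brown cardboard carton, 61x76x42 mm. Origin: centre of its underside.
- grease_can: Bystander to be left alone: round red can, 72 mm across, 75 mm tall. Origin: centre of its underside.
- spray_bottle: Bystander to be left alone: amber bottle with a black cap, 59 mm across, 169 mm tall. Origin: centre of its underside.

How it is judged:
By the outcome, as a careful person would: the job done as asked, in the order asked, and still so for the second after the job is handed in, with the robot touching nothing.
It also fails if it takes over 67 s, if anything falls off the work surface, if the arm or the gripper's body presses on something with over 40 N, if the wrist force passes 120 N, or if a joint passes its speed limit or range.

## Working session

There is one attempt and no reset: what is moved stays moved. The work goes in short steps, Python scripts to look and compute and a tool call to move; the robot and the scene stay as the last step left them, time stands still between calls to the robot, and variables do not carry over. Pictures are saved under pics/ and viewed, at most 10 in all, crops included, and the job is handed in when it is done.

Besides the shell and the picture viewer there is one more tool, called after "Emit:" in YAML: its name, and indented under it one key for each argument. servo_tool: Moves the arm, as the interface text tells. Its arguments: {"type":"object","properties":{"deltas":{"type":"array","items":{"type":"array"}},"newtons":{"type":"number"}},"required":["deltas"]}

```bash
mkdir -p pics
cat > h.py <<'E'
from rig import monitor, imaging, ticket
import numpy as np, cv2
from scipy.spatial.transform import Rotation as R
def cloud(p):
    d=p["depth"]; v,u=np.mgrid[:d.shape[0],:d.shape[1]]
    c=np.stack([(u-p["cx"])/p["fx"]*d,-(v-p["cy"])/p["fy"]*d,-d],-1)
    T=np.linalg.inv(p["camera_from_world"])
    w=c@T[:3,:3].T+T[:3,3]; w[d==0]=np.nan
    return w
def tool():
    s=monitor.sense(); q=s["orientation"]
    return np.array(s["eef_pos"]),R.from_quat([q[1],q[2],q[3],q[0]]),s
E
python3 - <<'E'
from h import *
ims=[]
for n in("scene","top"):
    p=imaging.snapshot(n); ims.append(p["img"])
    np.save(n+".npy",cloud(p)); cv2.imwrite(f"pics/{n}_raw.png",p["img"][...,::-1])
    for q in("stand","lever_grip","lip","tray","tray_handle","sleeve_long","sleeve_short","seal_carton","grease_can","spray_bottle"):
        for r in imaging.search_frame(p,q)[:2]: print(n,q,np.round(r["location"],3),round(r["score"],2))
cv2.imwrite("pics/a.png",cv2.resize(np.vstack(ims)[...,::-1],(400*1,600)))
t,r,s=tool();print(t,r.as_matrix().round(3),s["clock"],s["gripper_width"])
E
```

```text
scene stand [ 0.536 -0.196  0.106] 0.69
scene stand [ 0.526 -0.145  0.218] 0.32
scene lever_grip [ 0.522 -0.144  0.216] 0.68
scene lip [ 0.529 -0.146  0.222] 0.71
scene tray_handle [0.532 0.209 0.028] 0.56
scene tray_handle [0.331 0.262 0.037] 0.32
scene sleeve_long [ 0.558 -0.174  0.248] 0.43
scene sleeve_short [ 0.626 -0.176  0.244] 0.63
scene seal_carton [0.332 0.26  0.036] 0.84
scene grease_can [ 0.333 -0.283  0.066] 0.74
scene grease_can [ 0.529 -0.145  0.218] 0.26
scene spray_bottle [ 0.335 -0.367  0.1  ] 0.89
top stand [ 0.573 -0.169  0.185] 0.56
top lever_grip [ 0.583 -0.131  0.204] 0.94
top lip [ 0.583 -0.134  0.207] 0.75
top tray [0.535 0.21  0.002] 0.82
top tray_handle [0.532 0.214 0.004] 0.73
top sleeve_long [ 0.613 -0.17   0.222] 0.61
top sleeve_long [ 0.562 -0.169  0.231] 0.54
top sleeve_short [ 0.614 -0.175  0.224] 0.8
top seal_carton [0.346 0.273 0.04 ] 0.65
top grease_can [ 0.354 -0.271  0.076] 0.85
top spray_bottle [ 0.351 -0.348  0.128] 0.92
top spray_bottle [ 0.356 -0.27   0.076] 0.62
[0.15214924 0.55452675 0.22601965] [[-0.964  0.265  0.   ]
 [ 0.265  0.964  0.   ]
 [ 0.     0.    -1.   ]] 1.1 0.08551300566949878
```

View pics/scene_raw.png

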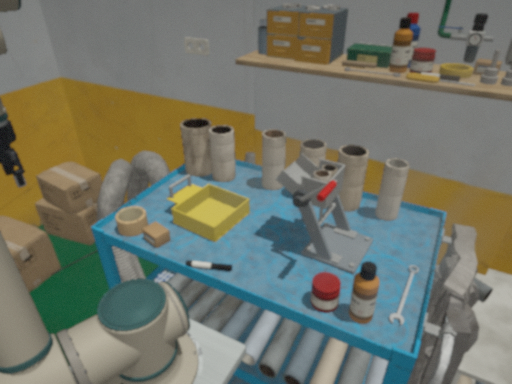

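View pics/top_raw.png

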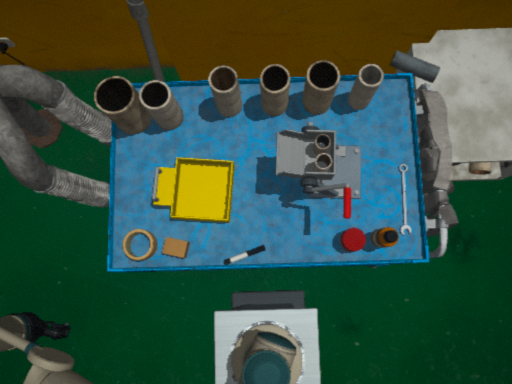

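The top view shows the tray at about (203,190) with its handle on the left at (156,187). The stand is at (320,165) and pours left (world +y), the red grip is at (347,202), and the way between tray and stand is clear. Next I'll measure these properly.

Run:
```python
from h import *
W=np.load("top.npy"); I=cv2.imread("pics/top_raw.png"); hsv=cv2.cvtColor(I,cv2.COLOR_BGR2HSV)
H,S,V=cv2.split(hsv); m=lambda a,u0,u1,v0,v1:(lambda z:(z.__setitem__((slice(v0,v1),slice(u0,u1)),a[v0:v1,u0:u1]),z)[1])(np.zeros_like(a))
def rect(P): 
    c,s,a=cv2.minAreaRect((P[:,:2]*1000).astype(np.float32)); return np.round(c,0),np.round(s,0),round(a,2)
y=m((H>20)&(H<35)&(S>120)&np.isfinite(W[...,2]),140,245,145,230)
P=W[y]; print("z pct",np.percentile(P[:,2],[5,50,90,97]).round(3))
rim=P[(P[:,2]>.05)&(P[:,2]<.07)]; print("rim",len(rim),rect(rim))
box=P[P[:,1]<.95]; print("allyellow",rect(box))
reg=m(np.isfinite(W[...,2])&(W[...,2]>.085)&(W[...,2]<.13),140,180,150,225); h=W[reg]; print("handle",len(h),h.mean(0).round(3),rect(h) if len(h)>3 else 0)
r=m(((H<8)|(H>172))&(S>130)&np.isfinite(W[...,2]),335,360,180,222); g=W[r]; print("grip",len(g),np.median(g,0).round(3),rect(g[g[:,2]>.25]),np.percentile(g[:,2],[5,95]))
b=m(np.isfinite(W[...,2])&(W[...,2]>.006)&(W[...,2]<.02)&(S<90),290,370,140,205);print("base",rect(W[b]))
k=m(np.isfinite(W[...,2])&(W[...,2]>.1),270,345,120,200);print("scoop",rect(W[k]))
for v in(140,155,170,185): print(v,[tuple(W[v,u].round(3)) for u in range(272,345,8)])
```

```text
z pct [0.    0.007 0.06  0.063]
rim 1007 (array([528., 213.]), array([236., 192.]), 84.13)
allyellow (array([528., 213.]), array([236., 192.]), 84.36)
handle 141 [0.536 0.319 0.103] (array([537., 320.]), array([ 13., 100.]), 85.29)
grip 211 [ 0.434 -0.225  0.288] (array([ 434., -225.]), array([17., 79.]), 87.35) [0.28318823 0.29364134]
base (array([ 576., -239.]), array([160., 175.]), 84.69)
scoop (array([ 566., -136.]), array([182., 237.]), 86.29)
140 [(np.float64(0.689), np.float64(-0.04), np.float64(-0.001)), (np.float64(0.627), np.float64(-0.06), np.float64(0.213)), (np.float64(0.629), np.float64(-0.083), np.float64(0.203)), (np.float64(0.633), np.float64(-0.107), np.float64(0.185)), (np.float64(0.635), np.float64(-0.131), np.float64(0.175)), (np.float64(0.635), np.float64(-0.154), np.float64(0.172)), (np.float64(0.63), np.float64(-0.175), np.float64(0.189)), (np.float64(0.615), np.float64(-0.191), np.float64(0.238)), (np.float64(0.679), np.float64(-0.249), np.float64(0.006)), (np.float64(0.679), np.float64(-0.275), np.float64(0.006))]
155 [(np.float64(0.638), np.float64(-0.038),
[... 1060 characters left out ...]
.float64(-0.242), np.float64(0.012)), (np.float64(0.576), np.float64(-0.267), np.float64(0.019))]
185 [(np.float64(0.538), np.float64(-0.035), np.float64(0.001)), (np.float64(0.537), np.float64(-0.061), np.float64(-0.001)), (np.float64(0.536), np.float64(-0.087), np.float64(0.0)), (np.float64(0.535), np.float64(-0.112), np.float64(0.001)), (np.float64(0.499), np.float64(-0.123), np.float64(0.196)), (np.float64(0.498), np.float64(-0.145), np.float64(0.197)), (np.float64(0.503), np.float64(-0.172), np.float64(0.163)), (np.float64(0.489), np.float64(-0.184), np.float64(0.241)), (np.float64(0.484), np.float64(-0.202), np.float64(0.266)), (np.float64(0.48), np.float64(-0.221), np.float64(0.284))]
```

Emit:
servo_tool:
  deltas:
    - [[0,0,-0.5],[-0.022,-0.006,0.002],100]
    - [[0,0,-1.5],[-0.065,-0.019,0.006],100]
    - [[0,0,-2.8],[-0.122,-0.035,0.012],100]
    - [[0,0,-4.1],[-0.18,-0.051,0.018],100]
    - [[0,0,-5.4],[-0.239,-0.068,0.025],100]
    - [[0,0,-6.8],[-0.297,-0.085,0.031],100]
    - [[0,0,-8],[-0.35,-0.1,0.037],100]
    - [[0,0,-9],[-0.396,-0.113,0.042],100]
    - [[0,0,-9.6],[-0.426,-0.122,0.045],100]
    - [[0,0,-9.8],[-0.434,-0.124,0.046],100]

```text
clock: 2.35
eef_pos: [0.5394, 0.3189, 0.1794]
orientation: [-0.0, 0.05, 0.999, -0.0]
ft_force: [-0.7, -0.3, -0.4]
gripper_width: 0.0854
gripper_force: 0.0
```

Run:
```python
from h import *
t,r,s=tool();print(t.round(4),r.as_matrix().round(3),s["clock"],np.round(s["ft_force"],1))
p=imaging.snapshot("wrist");w=cloud(p);cv2.imwrite("pics/w1.png",p["img"][...,::-1])
h=w[np.isfinite(w[...,2])&(w[...,2]>.09)&(w[...,2]<.115)&(abs(w[...,1]-.3195)<.03)&(abs(w[...,0]-.538)<.045)]
if len(h)>5:
  c,sz,a=cv2.minAreaRect((h[:,:2]*1000).astype(np.float32));print("handle",len(h),c,sz,a,np.percentile(h[:,2],95))
# stand yaw: chute plane gradient
W=np.load("top.npy")
k=(W[...,0]>.545)&(W[...,0]<.615)&(W[...,1]>-.12)&(W[...,1]<-.055)&(W[...,2]>.15)&(W[...,2]<.24)
P=W[k];A=np.c_[P[:,:2],np.ones(len(P))];co=np.linalg.lstsq(A,P[:,2],rcond=None)[0];print("chute",len(P),co,np.degrees(np.arctan2(co[1],co[0])))
# lip edge per column of x
k=(W[...,0]>.52)&(W[...,0]<.65)&(W[...,1]>-.12)&(W[...,1]<-.02)&(W[...,2]>.19)
P=W[k];pts=[]
for x in np.arange(.53,.64,.008):
  q=P[abs(P[:,0]-x)<.004]
  if len(q): pts.append((x,*q[q[:,1].argmax()][1:]))
print(np.round(pts,3))
I=cv2.imread("pics/top_raw.png");H,S,V=cv2.split(cv2.cvtColor(I,cv2.COLOR_BGR2HSV))
g=((H<8)|(H>172))&(S>110)&(W[...,2]>.26);g=W[g&(W[...,1]<-.18)&(W[...,0]<.5)]
vx,vy,_,_=cv2.fitLine(g[:,:2].astype(np.float32),cv2.DIST_HUBER,0,.01,.01).ravel();print("gripdir",np.degrees(np.arctan2(vy,vx)),g.mean(0),g.min(0),g.max(0))
```

```text
[0.5394 0.3189 0.1794] [[-0.995  0.099 -0.   ]
 [ 0.099  0.995 -0.   ]
 [ 0.    -0.    -1.   ]] 2.35 [-0.7 -0.3 -0.4]
handle 2129 (537.9843139648438, 320.9490051269531) (11.995015144348145, 91.25982666015625) 84.26634216308594 0.10609515969874181
chute 537 [0.05214676 0.57674066 0.21485893] 84.8335754924498
[[ 0.53  -0.043  0.216]
 [ 0.538 -0.043  0.218]
 [ 0.546 -0.046  0.22 ]
 [ 0.554 -0.046  0.218]
 [ 0.562 -0.046  0.219]
 [ 0.57  -0.047  0.221]
 [ 0.578 -0.047  0.217]
 [ 0.586 -0.047  0.218]
 [ 0.594 -0.047  0.218]
 [ 0.602 -0.048  0.219]
 [ 0.61  -0.048  0.217]
 [ 0.618 -0.048  0.215]
 [ 0.626 -0.049  0.214]
 [ 0.634 -0.052  0.219]]
gripdir -3.6898472 [ 0.4339873  -0.22477604  0.28850105] [ 0.39483934 -0.23553245  0.279921  ] [ 0.47368852 -0.2150992   0.29541384]
```

View pics/w1.png

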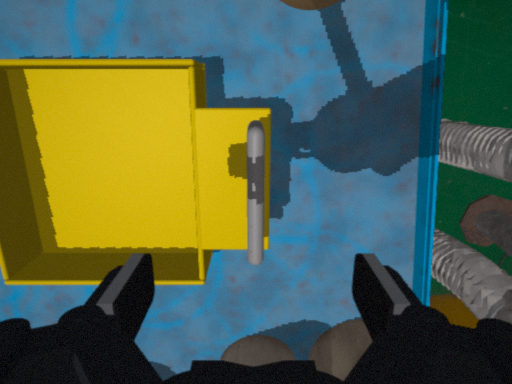

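The wrist view shows the handle bar from (257,125) to (257,262), midway between the fingers and parallel to the pads. The handle is at (0.538, 0.321) and the stand origin is about (0.584, -0.141) at a yaw of -4.5°. I'll descend and close.

Emit:
servo_tool:
  deltas:
    - [[0,0,0],[0.001,0.001,0.012],100]
    - [[0,0,0],[0.0016,0.002,0.035],100]
    - [[0,0,0],[0.0016,0.002,0.058],100]
    - [[0,0,0],[0.0016,0.002,0.071],100]
    - [[0,0,0],[0.0016,0.002,0.0765],100]
    - [[0,0,0],[0.0016,0.002,0.0765],0]
    - [[0,0,0],[0.0016,0.002,0.0765],0]
    - [[0,0,0],[0.0016,0.002,0.0765],0]
    - [[0,0,0],[0.0016,0.002,0.0765],0]
    - [[0,0,0],[0.0016,0.002,0.0765],0]
  newtons: 50

```text
clock: 3.65
eef_pos: [0.5366, 0.3223, 0.1037]
orientation: [0.0, 0.048, 0.999, 0.0]
ft_force: [0.2, -0.5, -0.2]
gripper_width: 0.0001
gripper_force: 0.0
```

Run:
```python
from h import *
p=imaging.snapshot("wrist");w=cloud(p)
q=imaging.snapshot("scene");cv2.imwrite("pics/w2.png",np.hstack([cv2.resize(p["img"],(400,300)),cv2.resize(q["img"][130:260,110:285],(400,300))])[...,::-1])
m=np.isfinite(w[...,2])&(w[...,2]>.085)&(w[...,2]<.115)&(abs(w[...,1]-.32)<.05)
h=w[m];print(len(h),h.min(0),h.max(0)); print(tool()[2]["gripper_width"])
```

```text
2468 [0.48896258 0.31156189 0.08504881] [0.58879017 0.33495316 0.11496837]
-0.0001268600288620348
```

View pics/w2.png

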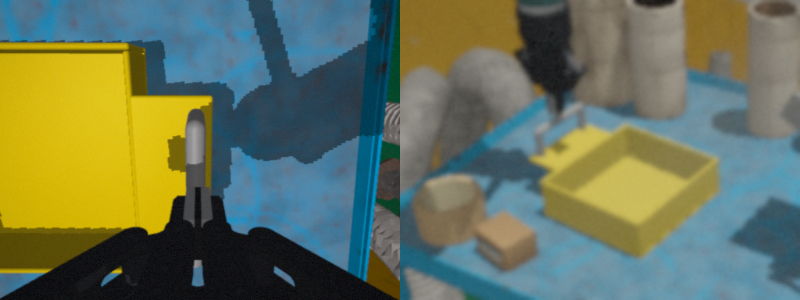

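The fingers are shut over the bar at about (197,215), and the bar seems to pass beneath them. I'll check the tip and bar heights from the depth image.

Run:
```python
from h import *
p=imaging.snapshot("wrist");w=cloud(p)
for v in range(130,384,14): print(v,[(u,*(w[v,u]*1000).round(0)) for u in (240,247,254,262)])
for n in ("top",):
  q=imaging.snapshot(n);W=cloud(q);m=(abs(W[...,1]-.32)<.03)&(abs(W[...,0]-.538)<.05)&(W[...,2]>.08);print(np.round(W[m][::6]*1000))
```

```text
130 [(240, np.float64(484.0), np.float64(321.0), np.float64(58.0)), (247, np.float64(484.0), np.float64(325.0), np.float64(61.0)), (254, np.float64(485.0), np.float64(329.0), np.float64(60.0)), (262, np.float64(485.0), np.float64(333.0), np.float64(60.0))]
144 [(240, np.float64(492.0), np.float64(320.0), np.float64(59.0)), (247, np.float64(489.0), np.float64(324.0), np.float64(77.0)), (254, np.float64(490.0), np.float64(328.0), np.float64(77.0)), (262, np.float64(493.0), np.float64(332.0), np.float64(60.0))]
158 [(240, np.float64(491.0), np.float64(321.0), np.float64(101.0)), (247, np.float64(491.0), np.float64(325.0), np.float64(103.0)), (254, np.float64(491.0), np.float64(328.0), np.float64(103.0)), (262, np.float64(501.0), np.float64(332.0), np.float64(60.0))]
172 [(240, np.float64(497.0), np.float64(321.0), np.float64(104.0)), (247, np.float64(496.0), np.float64(324.0), np.float64(107.0)), (254, np.float64(497.0), np.float64(327.0), np.float64(105.0)), (262, np.float64(498.0), np.float64(331.0), np.float64(101.0))]
186 [(240, np.float64(503.0), np.float64(320.0), np.float64(104.0
[... 7630 characters left out ...]
501. 317. 394.]
 [503. 306. 380.]
 [509. 299. 354.]
 [500. 323. 388.]
 [502. 313. 375.]
 [505. 302. 361.]
 [501. 330. 373.]
 [501. 317. 369.]
 [504. 307. 354.]
 [509. 347. 321.]
 [499. 318. 366.]
 [502. 308. 348.]
 [503. 337. 337.]
 [500. 318. 348.]
 [503. 307. 335.]
 [505. 344. 315.]
 [500. 322. 336.]
 [502. 310. 325.]
 [502. 338. 316.]
 [500. 317. 325.]
 [501. 305. 314.]
 [521. 290. 209.]
 [499. 327. 318.]
 [499. 314. 312.]
 [512. 293. 240.]
 [527. 295. 166.]
 [498. 321. 305.]
 [502. 311. 285.]
 [524. 298. 167.]
 [500. 327. 283.]
 [500. 311. 283.]
 [519. 296. 174.]
 [497. 325. 282.]
 [499. 311. 273.]
 [519. 296. 162.]
 [497. 318. 269.]
 [499. 333. 246.]
 [523. 318. 108.]
 [515. 317. 101.]]
```

Run:
```python
from h import *
p=imaging.snapshot("wrist");w=cloud(p)
for v in range(226,262,5): print(v,[(u,*(w[v,u]*1000).round(0).astype(int).tolist()) for u in range(215,291,10)])
cv2.imwrite("pics/w3.png",cv2.resize(p["img"][190:384,150:360],None,fx=3.5,fy=3,interpolation=2)[...,::-1])
```

```text
226 [(215, 540, 300, 60), (225, 541, 305, 59), (235, 541, 312, 60), (245, 522, 321, 105), (255, 523, 325, 104), (265, 542, 330, 60), (275, 569, 337, -1), (285, 570, 345, -1)]
231 [(215, 543, 299, 60), (225, 544, 305, 60), (235, 544, 311, 60), (245, 525, 320, 105), (255, 525, 325, 105), (265, 546, 329, 60), (275, 573, 337, 0), (285, 575, 345, -1)]
236 [(215, 547, 298, 59), (225, 547, 305, 59), (235, 547, 311, 60), (245, 528, 320, 104), (255, 528, 325, 105), (265, 549, 329, 59), (275, 578, 337, -1), (285, 579, 345, -1)]
241 [(215, 550, 298, 59), (225, 550, 304, 60), (235, 551, 310, 59), (245, 526, 320, 113), (255, 525, 325, 115), (265, 526, 329, 115), (275, 582, 336, 0), (285, 583, 344, 0)]
246 [(215, 553, 298, 60), (225, 554, 304, 60), (235, 554, 310, 59), (245, 525, 321, 119), (255, 526, 325, 118), (265, 527, 329, 118), (275, 587, 336, -1), (285, 587, 344, 0)]
251 [(215, 556, 297, 60), (225, 529, 311, 115), (235, 529, 316, 116), (245, 525, 321, 124), (255, 525, 325, 125), (265, 526, 329, 124), (275, 531, 333, 116), (285, 593, 344, -2)]
256 [(215, 560, 297, 60), (225, 528, 312, 121), (235, 529, 316, 120), (245, 525, 321, 128), (255, 526, 325, 128), (265, 526, 329, 129), (275, 530, 333, 121), (285, 597, 343, -1)]
261 [(215, 563, 296, 59), (225, -9223372036854775808, -9223372036854775808, -9223372036854775808), (235, 529, 316, 125), (245, 525, 321, 132), (255, 525, 325, 133), (265, 526, 329, 132), (275, 531, 333, 125), (285, 531, 337, 125)]<stdin>:3: RuntimeWarning: invalid value encountered in cast
```

View pics/w3.png

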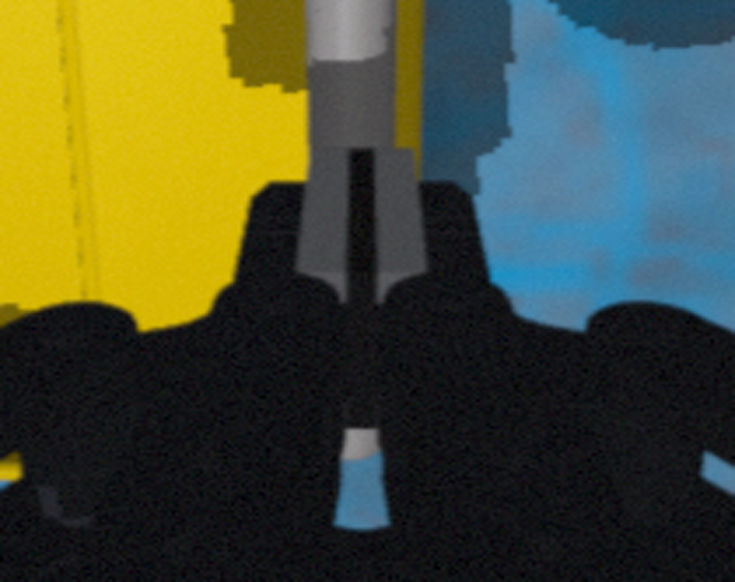

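The crop shows the shut fingers with their tips at about (360,150), at z ≈ 0.112. That is just above the bar, so the fingers really end about 30 mm higher than the stated TCP geometry implies. I'll open, go lower, and check the tips.

Emit:
servo_tool:
  deltas:
    - [[0,0,0],[0,0,0],100]
    - [[0,0,0],[0,0,0],100]
    - [[0,0,0],[0,0,0],100]
    - [[0,0,0],[0,0,0],100]
    - [[0,0,0],[0,0,0.004],100]
    - [[0,0,0],[0,0,0.01],100]
    - [[0,0,0],[0,0,0.016],100]
    - [[0,0,0],[0,0,0.019],100]
    - [[0,0,0],[0,0,0.02],100]
    - [[0,0,0],[0,0,0.02],100]

```text
clock: 5.15
eef_pos: [0.5366, 0.3223, 0.0835]
orientation: [0.0, 0.048, 0.999, 0.0]
ft_force: [0.2, 0.1, 0.8]
gripper_width: 0.0854
gripper_force: 0.0
```

Run:
```python
from h import *
t,r,s=tool();print(t,s["gripper_width"],s["joints"])
p=imaging.snapshot("wrist");w=cloud(p)
# finger: points near fingers above 0.07, off the bar
loc=(w-t)@r.as_matrix()
for sg in(-1,1):
  m=np.isfinite(w[...,2])&(sg*loc[...,1]>.035)&(sg*loc[...,1]<.07)&(abs(loc[...,0])<.02)&(loc[...,2]<.03)
  q=loc[m];print(sg,len(q),np.round(np.percentile(q[:,2],[50,90,97,99.5]),4), np.round(q[q[:,2].argmax()],4))
```

```text
[0.53657148 0.32228432 0.08352039] 0.0853962733747759 [ 4.29756294e-01  4.55563423e-01  1.59792305e+00  4.89169698e-05
  1.08795085e+00 -1.04428137e+00]
-1 12272 [-0.0644  0.0238  0.0245  0.0252] [-0.0149 -0.0513  0.0262]
1 10860 [-0.0687 -0.0348 -0.025  -0.0199] [ 0.0023  0.0434 -0.0173]
```

The open tips are about 18 mm behind the reported TCP, so the reported TCP sits about 28 mm too far forward. The bar therefore needs a reported z of 0.075.

Emit:
servo_tool:
  deltas:
    - [[0,0,0],[0,0,0.004],100]
    - [[0,0,0],[0,0,0.008],100]
    - [[0,0,0],[0,0,0.0085],100]
    - [[0,0,0],[0,0,0.0085],0]
    - [[0,0,0],[0,0,0.0085],0]
    - [[0,0,0],[0,0,0.0085],0]
    - [[0,0,0],[0,0,0.0085],0]
    - [[0,0,0],[0,0,0.0085],0]
    - [[0,0,0],[0,0,0.0085],0]
    - [[0,0,0],[0,0,0.0085],0]
  newtons: 50

```text
clock: 6.45
eef_pos: [0.5365, 0.3219, 0.0753]
orientation: [0.0, 0.048, 0.999, -0.0]
ft_force: [-1.7, -2.3, 3.6]
gripper_width: 0.0103
gripper_force: 48.7
```

Emit:
servo_tool:
  deltas:
    - [[0,0,0],[-0.001,-0.003,0],0]
    - [[0,0,-0.1],[-0.005,-0.012,0],0]
    - [[0,0,-0.2],[-0.012,-0.03,0],0]
    - [[0,0,-0.3],[-0.021,-0.053,0],0]
    - [[0,0,-0.4],[-0.031,-0.078,0],0]
    - [[0,0,-0.5],[-0.041,-0.104,0],0]
    - [[0,0,-0.6],[-0.051,-0.13,0],0]
    - [[0,0,-0.7],[-0.06,-0.152,0],0]
    - [[0,0,-0.8],[-0.067,-0.17,0],0]
    - [[0,0,-0.8],[-0.07,-0.178,0],0]

```text
clock: 7.7
eef_pos: [0.5894, 0.1392, 0.0753]
orientation: [0.0, 0.043, 0.999, 0.002]
ft_force: [-1.9, 6.7, 4.0]
gripper_width: 0.01
gripper_force: 49.6
```

```bash
cat > t.py <<'E'
from h import *
t,r,s=tool();print(t.round(4),s["gripper_width"],np.round(s["ft_force"],1),s["clock"])
p=imaging.snapshot("top");W=cloud(p)
H,S,V=cv2.split(cv2.cvtColor(p["img"],cv2.COLOR_RGB2HSV))
m=(H>20)&(H<35)&(S>120)&(W[...,2]>-.01)&(W[...,2]<.075)&(W[...,0]>.35)&(W[...,0]<.75)&(W[...,1]<.45); P=W[m]
rim=P[(P[:,2]>.052)]
print("rim",(cv2.minAreaRect((rim[:,:2]*1000).astype(np.float32))),"zpct",np.percentile(P[:,2],[3,97]))
c=np.round((rim[:,:2]).min(0),3),np.round((rim[:,:2]).max(0),3);print(c)
cv2.imwrite("pics/t%d.png"%int(s["clock"]*100),cv2.resize(p["img"][90:230,140:400],(780,420),interpolation=2)[...,::-1])
E
python3 t.py
```

```text
[0.5894 0.1392 0.0753] 0.009983860324045257 [-1.9  6.7  4. ] 7.7
rim ((577.3981323242188, 16.8282470703125), (203.26773071289062, 190.5703125), 84.78346252441406) zpct [-0.00091513  0.06180006]
(array([ 0.475, -0.082]), array([0.679, 0.113]))
```

Emit:
servo_tool:
  deltas:
    - [[0,0,0],[-0.001,-0.003,0],0]
    - [[0,0,-0.1],[-0.004,-0.01,0],0]
    - [[0,0,-0.2],[-0.008,-0.021,0],0]
    - [[0,0,-0.3],[-0.012,-0.032,0],0]
    - [[0,0,-0.4],[-0.015,-0.04,0],0]
    - [[0,0,-0.5],[-0.017,-0.044,0],0]
    - [[0,0,-0.5],[-0.017,-0.0446,0],0]
    - [[0,0,-0.5],[-0.017,-0.0446,0],0]
    - [[0,0,-0.5],[-0.017,-0.0446,0],0]
    - [[0,0,-0.5],[-0.017,-0.0446,0],0]

```text
clock: 9.0
eef_pos: [0.6021, 0.0942, 0.0753]
orientation: [0.0, 0.037, 0.999, 0.001]
ft_force: [-1.5, 5.1, 4.7]
gripper_width: 0.0106
gripper_force: 50.0
```

Emit:
servo_tool:
  deltas:
    - [[0,0,0],[0,0,0],100]
    - [[0,0,0],[0,0,0],100]
    - [[0,0,0],[0,0,0],100]
    - [[0,0,0],[0,0,0],100]
    - [[0,0,0],[0,0,0],100]
    - [[0,0,0],[0,0,-0.01],100]
    - [[0,0,0],[0,0,-0.04],100]
    - [[0,0,0],[0,0,-0.09],100]
    - [[0,0,0],[0,0,-0.14],100]
    - [[0,0,0],[0,0,-0.16],100]

```text
clock: 10.25
eef_pos: [0.6038, 0.0926, 0.2397]
orientation: [0.004, 0.037, 0.999, 0.0]
ft_force: [-0.7, -0.7, -0.3]
gripper_width: 0.0853
gripper_force: 0.0
```

```bash
python3 t.py; ls pics; python3 -c "
from h import *
print(tool()[1].as_matrix().round(3))"
```

```text
[0.6038 0.0926 0.2397] 0.08530566920806557 [-0.7 -0.7 -0.3] 10.25
rim ((592.44189453125, -12.480575561523438), (233.72958374023438, 190.14712524414062), 84.46040344238281) zpct [-0.00050269  0.06218108]
(array([ 0.487, -0.122]), array([0.69 , 0.108]))
a.png
scene_raw.png
t1025.png
t770.png
top_raw.png
w1.png
w2.png
w3.png
[[-0.997  0.074  0.01 ]
 [ 0.074  0.997  0.   ]
 [-0.01   0.001 -1.   ]]
```

The tray origin is now about (0.590, -0.041) against a target of (0.592, -0.041), and it sits flat. Next I'll go over to the lever grip.

Emit:
servo_tool:
  deltas:
    - [[0,0,0],[0.002,-0.004,-0.03],100]
    - [[0,0,0],[0.01,-0.02,-0.08],100]
    - [[0,0,0],[0.025,-0.055,-0.112],100]
    - [[0,0,0],[0.045,-0.1,-0.112],100]
    - [[0,0,0],[0.069,-0.15,-0.112],100]
    - [[0,0,0],[0.094,-0.205,-0.112],100]
    - [[0,0,0],[0.118,-0.257,-0.112],100]
    - [[0,0,0],[0.137,-0.3,-0.112],100]
    - [[0,0,0],[0.147,-0.323,-0.112],100]
    - [[0,0,0],[0.15,-0.329,-0.112],100]

```text
clock: 11.55
eef_pos: [0.4274, -0.2255, 0.3467]
orientation: [-0.0, 0.038, 0.999, 0.0]
ft_force: [0.3, 0.2, -0.3]
gripper_width: 0.0854
gripper_force: 0.0
```

Run:
```python
from h import *
t,r,s=tool();print(t,r.as_matrix().round(3),s["joints"])
p=imaging.snapshot("wrist");w=cloud(p);cv2.imwrite("pics/w4.png",p["img"][...,::-1])
H,S,V=cv2.split(cv2.cvtColor(p["img"],cv2.COLOR_RGB2HSV))
g=w[((H<8)|(H>172))&(S>110)&(w[...,2]>.25)]
print(len(g),g.mean(0),g.min(0),g.max(0),cv2.minAreaRect((g[:,:2]*1000).astype(np.float32)))
```

```text
[ 0.42743004 -0.22547005  0.3467398 ] [[-0.997  0.077 -0.   ]
 [ 0.077  0.997  0.   ]
 [ 0.     0.    -1.   ]] [-6.29625466e-01  8.85095525e-02  1.45170396e+00  1.43547811e-04
  1.60185494e+00 -2.12377020e+00]
3304 [ 0.43255427 -0.22378758  0.28798241] [ 0.39548278 -0.26790003  0.26942578] [ 0.47907904 -0.18206701  0.40069631] ((433.62689208984375, -218.92247009277344), (73.66673278808594, 71.61197662353516), 36.02095413208008)
```

View pics/w4.png

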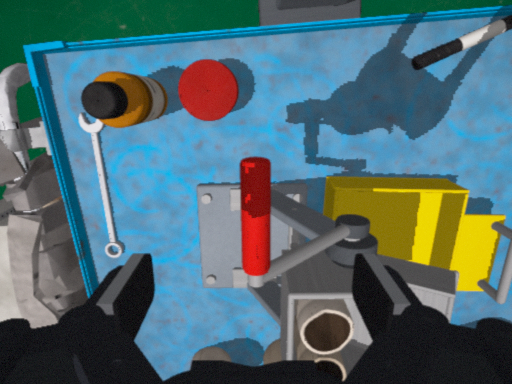

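The wrist view shows the red bar from (256,160) to (256,275), centred between the fingers, and both sleeves are in the scoop. Bar centre is about (0.4325, -0.224), z ≈ 0.28. I'll descend and grip it.

Emit:
servo_tool:
  deltas:
    - [[0,0,0],[0,0.001,0.015],100]
    - [[0,0,0],[0,0.0015,0.04],100]
    - [[0,0,0],[0,0.0015,0.065],100]
    - [[0,0,0],[0,0.0015,0.083],100]
    - [[0,0,0],[0,0.0015,0.091],100]
    - [[0,0,0],[0,0.0015,0.091],0]
    - [[0,0,0],[0,0.0015,0.091],0]
    - [[0,0,0],[0,0.0015,0.091],0]
    - [[0,0,0],[0,0.0015,0.091],0]
    - [[0,0,0],[0,0.0015,0.091],0]
  newtons: 30

```text
clock: 12.85
eef_pos: [0.4286, -0.224, 0.2567]
orientation: [0.001, 0.037, 0.999, -0.001]
ft_force: [-0.9, -0.9, 3.4]
gripper_width: 0.0193
gripper_force: 29.5
```

Run:
```python
from h import *
t,r,s=tool();print(t,s["gripper_width"],s["gripper_force"],np.round(s["ft_force"],1))
for q in np.arange(0,1.65,.08): print(round(q,2),round(.13*(np.sin(q-.8)+.71736),4),round(-.13*(np.cos(q-.8)-.69671),4))
```

```text
[ 0.42864991 -0.22400256  0.25670797] 0.019267072877590042 29.459451735019684 [-0.9 -0.9  3.4]
0.0 0.0 0.0
0.08 0.0075 -0.0072
0.16 0.0156 -0.0137
0.24 0.0242 -0.0196
0.32 0.0332 -0.0247
0.4 0.0426 -0.0292
0.48 0.0524 -0.0328
0.56 0.0624 -0.0357
0.64 0.0725 -0.0378
0.72 0.0829 -0.039
0.8 0.0933 -0.0394
0.88 0.1036 -0.039
0.96 0.114 -0.0378
1.04 0.1242 -0.0357
1.12 0.1342 -0.0328
1.2 0.1439 -0.0292
1.28 0.1533 -0.0247
1.36 0.1623 -0.0196
1.44 0.1709 -0.0137
1.52 0.179 -0.0072
1.6 0.1865 0.0
```

Emit:
servo_tool:
  deltas:
    - [[0,0,0],[0,0.0075,-0.0072],0]
    - [[0,0,0],[0,0.0156,-0.0137],0]
    - [[0,0,0],[0,0.0242,-0.0196],0]
    - [[0,0,0],[0,0.0332,-0.0247],0]
    - [[0,0,0],[0,0.0426,-0.0292],0]
    - [[0,0,0],[0,0.0524,-0.0328],0]
    - [[0,0,0],[0,0.0624,-0.0357],0]
    - [[0,0,0],[0,0.0725,-0.0378],0]
    - [[0,0,0],[0,0.0829,-0.039],0]
    - [[0,0,0],[0,0.0933,-0.0394],0]

```text
clock: 14.1
eef_pos: [0.4349, -0.1332, 0.2979]
orientation: [0.001, 0.037, 0.999, -0.004]
ft_force: [-3.9, -6.6, 9.5]
gripper_width: 0.0186
gripper_force: 32.5
```

Emit:
servo_tool:
  deltas:
    - [[0,0,0],[0,0.0103,0.0004],0]
    - [[0,0,0],[0,0.0207,0.0016],0]
    - [[0,0,0],[0,0.0309,0.0037],0]
    - [[0,0,0],[0,0.0409,0.0066],0]
    - [[0,0,0],[0,0.0506,0.0102],0]
    - [[0,0,0],[0,0.06,0.0147],0]
    - [[0,0,0],[0,0.069,0.0198],0]
    - [[0,0,0],[0,0.0776,0.0257],0]
    - [[0,0,0],[0,0.0857,0.0322],0]
    - [[0,0,0],[0,0.0932,0.0394],0]

```text
clock: 15.35
eef_pos: [0.4415, -0.0388, 0.2567]
orientation: [-0.0, 0.037, 0.999, -0.002]
ft_force: [-2.2, -3.0, 4.6]
gripper_width: 0.0184
gripper_force: 33.6
```

```bash
cat > v.py <<'E'
from h import *
import sys
t,r,s=tool();print(t.round(4),s["gripper_width"],np.round(s["ft_force"],1),s["clock"])
a=imaging.snapshot("scene");b=imaging.snapshot("top");np.save("top2.npy",cloud(b))
cv2.imwrite("pics/"+sys.argv[1],np.hstack([cv2.resize(a["img"][120:290,150:400],(400,300)),cv2.resize(b["img"][100:250,170:370],(400,300))])[...,::-1])
for p in(a,b):
  for q in("long_mid","short_mid","lever_grip","sleeve_long"):
    for x in imaging.search_frame(p,q)[:2]: print(q,np.round(x["location"],3),round(x["score"],2))
E
python3 v.py v1.png
```

```text
[ 0.4415 -0.0388  0.2567] 0.01841069295278344 [-2.2 -3.   4.6] 15.35
long_mid [ 0.558 -0.001  0.056] 0.86
long_mid [0.333 0.257 0.04 ] 0.66
short_mid [ 0.613 -0.015  0.061] 0.48
lever_grip [ 0.528 -0.123  0.24 ] 0.67
sleeve_long [ 0.556 -0.008  0.059] 0.59
long_mid [ 0.602 -0.128  0.254] 0.49
short_mid [ 0.639 -0.015  0.052] 0.41
lever_grip [ 0.6   -0.127  0.255] 0.79
sleeve_long [ 0.354 -0.275  0.076] 0.59
```

View pics/v1.png

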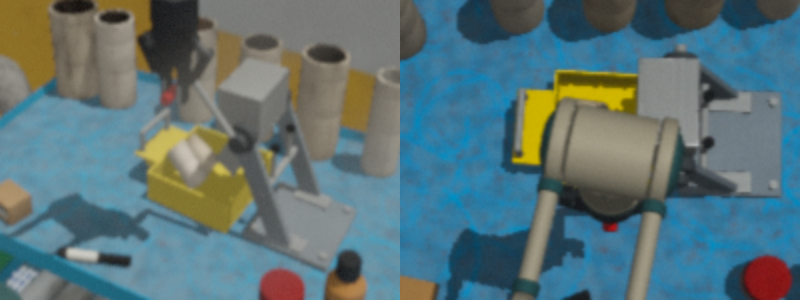

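The scoop is fully tipped and the sleeves lie in the tray, around (190,160) in the left panel. I'll press on to the stop and hold for a moment.

Emit:
servo_tool:
  deltas:
    - [[0,0,0],[0,0.002,0.002],0]
    - [[0,0,0],[0,0.003,0.003],0]
    - [[0,0,0],[0,0.003,0.003],0]
    - [[0,0,0],[0,0.003,0.003],0]
    - [[0,0,0],[0,0.003,0.003],0]
    - [[0,0,0],[0,0.003,0.003],0]
    - [[0,0,0],[0,0.003,0.003],0]
    - [[0,0,0],[0,0,0],0]
    - [[0,0,0],[0,0,0],0]
    - [[0,0,0],[0,0,0],0]

```text
clock: 17.1
eef_pos: [0.4415, -0.038, 0.2561]
orientation: [-0.001, 0.037, 0.999, -0.001]
ft_force: [-3.2, -5.6, 1.7]
gripper_width: 0.0192
gripper_force: 33.4
```

Run:
```python
from h import *
t,r,s=tool();print(t.round(4),np.round(s["ft_force"],1))
a=imaging.snapshot("scene");b=imaging.snapshot("wrist")
cv2.imwrite("pics/v2.png",np.hstack([cv2.resize(a["img"][180:245,210:300],(400,300),interpolation=2),cv2.resize(b["img"],(400,300))])[...,::-1])
for p in(a,b):
  for q in("long_mid","short_mid"):
    for x in imaging.search_frame(p,q)[:2]: print(q,np.round(x["location"],3),round(x["score"],2))
```

```text
[ 0.4415 -0.038   0.2561] [-3.2 -5.6  1.7]
long_mid [ 0.558 -0.002  0.056] 0.79
long_mid [ 0.611 -0.012  0.058] 0.53
short_mid [ 0.56  -0.004  0.058] 0.23
long_mid [0.566 0.031 0.064] 0.94
```

View pics/v2.png

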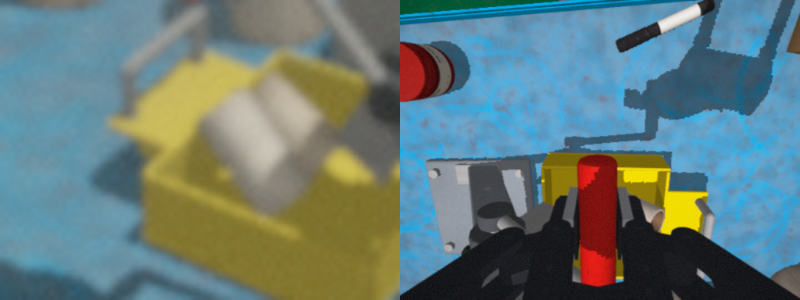

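Both sleeves lie side by side in the tray, leaning toward the handle wall at around (265,140) in the left panel. Now I'll swing the lever back.

Emit:
servo_tool:
  deltas:
    - [[0,0,0],[0,-0.0075,-0.0072],0]
    - [[0,0,0],[0,-0.0156,-0.0137],0]
    - [[0,0,0],[0,-0.0242,-0.0196],0]
    - [[0,0,0],[0,-0.0332,-0.0247],0]
    - [[0,0,0],[0,-0.0426,-0.0292],0]
    - [[0,0,0],[0,-0.0524,-0.0328],0]
    - [[0,0,0],[0,-0.0624,-0.0357],0]
    - [[0,0,0],[0,-0.0725,-0.0378],0]
    - [[0,0,0],[0,-0.0829,-0.039],0]
    - [[0,0,0],[0,-0.0933,-0.0394],0]

```text
clock: 18.65
eef_pos: [0.4359, -0.1277, 0.2984]
orientation: [0.002, 0.037, 0.999, 0.003]
ft_force: [-2.0, 8.0, 12.3]
gripper_width: 0.0189
gripper_force: 32.1
```

Emit:
servo_tool:
  deltas:
    - [[0,0,0],[0,-0.0103,0.0004],0]
    - [[0,0,0],[0,-0.0207,0.0016],0]
    - [[0,0,0],[0,-0.0309,0.0037],0]
    - [[0,0,0],[0,-0.0409,0.0066],0]
    - [[0,0,0],[0,-0.0506,0.0102],0]
    - [[0,0,0],[0,-0.06,0.0147],0]
    - [[0,0,0],[0,-0.069,0.0198],0]
    - [[0,0,0],[0,-0.0776,0.0257],0]
    - [[0,0,0],[0,-0.0857,0.0322],0]
    - [[0,0,0],[0,-0.0932,0.0394],0]

```text
clock: 19.9
eef_pos: [0.4297, -0.2224, 0.2582]
orientation: [0.002, 0.037, 0.999, 0.001]
ft_force: [2.0, 5.2, 3.0]
gripper_width: 0.0189
gripper_force: 33.4
```

Emit:
servo_tool:
  deltas:
    - [[0,0,0],[0,-0.002,0.002],0]
    - [[0,0,0],[0,-0.004,0.004],0]
    - [[0,0,0],[0,-0.005,0.005],0]
    - [[0,0,0],[0,-0.006,0.006],0]
    - [[0,0,0],[0,-0.006,0.006],0]
    - [[0,0,0],[0,-0.006,0.006],0]
    - [[0,0,0],[0,-0.006,0.006],0]
    - [[0,0,0],[0,-0.006,0.006],0]
    - [[0,0,0],[0,-0.006,0.006],0]
    - [[0,0,0],[0,-0.006,0.006],0]

```text
clock: 21.15
eef_pos: [0.4297, -0.2241, 0.2561]
orientation: [0.004, 0.037, 0.999, 0.004]
ft_force: [-2.5, 18.3, 28.9]
gripper_width: 0.0189
gripper_force: 35.8
```

Emit:
servo_tool:
  deltas:
    - [[0,0,0],[0,0.001,-0.001],0]
    - [[0,0,0],[0,0.003,-0.003],0]
    - [[0,0,0],[0,0.003,-0.003],100]
    - [[0,0,0],[0,0.003,-0.003],100]
    - [[0,0,0],[0,0.003,-0.003],100]
    - [[0,0,0],[0,0.003,-0.003],100]
    - [[0,0,0],[0,0.003,-0.02],100]
    - [[0,0,0],[0,0.003,-0.06],100]
    - [[0,0,0],[0,0.003,-0.1],100]
    - [[0,0,0],[0,0.003,-0.12],100]

```text
clock: 22.4
eef_pos: [0.4287, -0.2267, 0.3721]
orientation: [0.001, 0.037, 0.999, -0.001]
ft_force: [-0.3, -0.3, -0.2]
gripper_width: 0.0855
gripper_force: 0.0
```

Emit:
servo_tool:
  deltas:
    - [[0,0,0],[0.005,0,0],100]
    - [[0,0,0],[0.02,0,0],100]
    - [[0,0,0],[0.04,0,0],100]
    - [[0,0,0],[0.065,0,0],100]
    - [[0,0,0],[0.085,0,0],100]
    - [[0,0,0],[0.1,0,0],100]
    - [[0,0,0],[0.105,0,0],100]
    - [[0,0,0],[0.105,0,0],100]
    - [[0,0,0],[0.105,0,0],100]
    - [[0,0,0],[0.105,0,0],100]

```text
clock: 23.65
eef_pos: [0.3239, -0.2184, 0.3698]
orientation: [-0.0, 0.037, 0.999, 0.0]
ft_force: [-0.6, -0.4, -0.7]
gripper_width: 0.0853
gripper_force: 0.0
```

```bash
python3 v.py v3.png; python3 t.py
python3 - <<'E'
from h import *
for f in("top.npy","top2.npy"):
  W=np.load(f); k=(W[...,0]>.39)&(W[...,0]<.475)&(W[...,1]>-.25)&(W[...,1]<-.2)&(W[...,2]>.26)&(W[...,2]<.31);print("grip",k.sum(),W[k].mean(0))
  k=(W[...,0]>.545)&(W[...,0]<.615)&(W[...,1]>-.12)&(W[...,1]<-.055)&(W[...,2]>.15)&(W[...,2]<.24)
  P=W[k];print("chute",len(P),np.linalg.lstsq(np.c_[P[:,:2]-[.58,-.09],np.ones(len(P))],P[:,2],rcond=None)[0])
E
```

```text
[ 0.3239 -0.2184  0.3698] 0.08528965920317065 [-0.6 -0.4 -0.7] 23.65
long_mid [ 0.561 -0.001  0.057] 0.77
short_mid [ 0.613 -0.017  0.06 ] 0.65
lever_grip [ 0.526 -0.144  0.213] 0.79
sleeve_long [ 0.557 -0.007  0.062] 0.63
long_mid [0.576 0.007 0.059] 0.77
short_mid [ 0.618 -0.002  0.054] 0.93
lever_grip [ 0.586 -0.142  0.197] 0.89
[ 0.3235 -0.2182  0.37  ] 0.08585142378101382 [ 0.2 -0.4  0.2] 24.15
rim ((592.3739624023438, -12.413925170898438), (233.4031982421875, 189.59349060058594), 84.49614715576172) zpct [0.00010647 0.06393608]
(array([ 0.487, -0.122]), array([0.691, 0.108]))
grip 244 [ 0.43412636 -0.2235837   0.28790721]
chute 537 [0.05214676 0.57674066 0.19319739]
grip 242 [ 0.43421429 -0.22360598  0.28818416]
chute 538 [0.03758297 0.57757944 0.19325751]
```

View pics/v3.png

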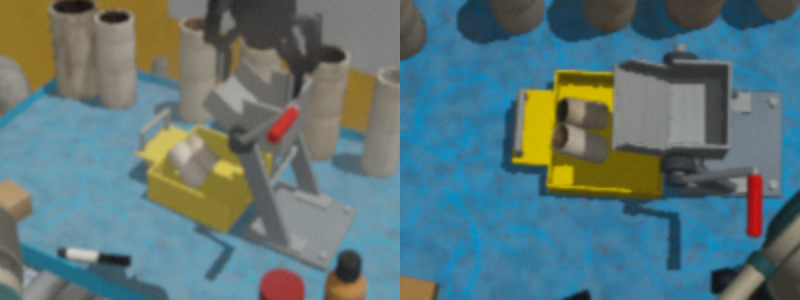

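The final view shows the scoop empty and home, with grip and chute matching the start to under 1 mm. Both sleeves are inside the tray at about (580,125) in the right panel, the tray hasn't moved, and the robot is clear.

```bash
python3 -c "
from rig import ticket
print(ticket.sign_off())"
```

```text
the job is handed in; nothing more can be done
None
```

The job is handed in: the tray sits flat under the lip with both sleeves in it (leaning on its handle-side wall), the scoop is fully home on its rests, and the robot is clear of everything, at about 24 s on the clock.

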